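# Set the shoe lasts on their soles

## Robot

A 7-joint arm with a two-finger parallel gripper is mounted at the origin on the work surface. World frame = base frame: x ahead of the robot, y to its left, z up, the work surface at z = 0. Lengths are in m, angles in rad, forces in N, time in s.
With the tool pointing down it reaches from about 0.35 to 0.9 m from the base axis. Payload 8.1 kg.
Tool frame: the origin (TCP) lies at the very end of the fingers, on their centre line; the grasp point (between the pads) lies 19 mm behind it (arm.tcp_to_grasp is the distance from the TCP to the grasp point, in m); z points along the fingers, y is the line along which they close (so a half turn about z gives the same grasp; the last joint's range is limited). The gripper opens to 92 mm and grips with 3 to 60 N. Pads are 19 mm wide; open, the fingers measure 130 mm over their backs; the gripper's body (75 mm by 190 mm) begins 47 mm behind the grasp point.
Start: joints at [0.998, 0.434, 0.025, 1.573, -0.012, 1.134, -0.075], TCP at [0.283, -0.557, 0.227] pointing down, gripper open.
Joint ranges: [-2.62, 2.62], [-0.44, 2.09], [-1.27, 1.32], [0.08, 2.57], [-1.32, 4.46], [0.12, 2], [-2.74, 2.74]. Speed limits (rad/s): [2.22, 2.22, 3.01, 3.01, 3.14, 3.14, 3.14].

## Interface

Orientations are given as a rotation vector (axis times angle).
In Python, from cell import arm gives the robot as it stands.
- The arm moves only by the tool shift_gripper, called as name(argument=value, ...), one argument or row to a line, values as JSON. Schema: {"type":"object","properties":{"segments":{"type":"array","items":{"type":"array","items":{"type":"array","items":{"type":"number"},"minItems":5,"maxItems":5},"minItems":1,"maxItems":10},"minItems":1,"maxItems":1},"grip_n":{"type":"number"},"only":{"type":"string"},"quiet":{"type":"boolean"},"lines":{"type":"string"}},"required":["segments"],"additionalProperties":false}. segments is a list that holds a single list of rows (three levels of brackets), with 1 to 10 rows, each of 5 numbers: dx, dy, dz in units of 20 mm, then a turn about the tool's z in units of 0.25 rad, then the opening from 0.0 (shut) to 1.0 (fully open); each row shifts and turns the commanded pose from where the row before left it, along the tool's axes as they then stand; what a row does not reach is not made up. A row lasts 1/10 s, in which the tool goes at most 0.05 m and 0.15 rad, less where a joint would pass 70% of its speed; a pose out of reach is approached as far as the arm can. The fingers move at their own pace and stop on an object; grip_n is the grip in N (left out, the last holds). Time passes only in rows, so rows that do not move let the fingers close. The tool returns the time, the measured TCP pose, the force, the opening and the grip force at its end. only (a regular expression) keeps the lines of the reply that match it, lines (a string "A,B") keeps lines A to B, and quiet returns only ok. Input that does not fit is refused with a message, and nothing moves.
- arm.observe(): the state, without advancing time (a new reading comes with each control period).
- arm.get_image(name): name is "scene" or "top"; returns a dict with "image" (420x560x3 uint8, blue, green, red), "fx", "fy", "cx", "cy" (pixels), "cam_to_world" (4x4, takes a point from camera to world coordinates). Camera axes: x right, y down, z forward; pixel columns grow to the right and rows downward; lengths in m; the calibration is good to about 2 mm. A picture is of the moment at which its call begins. There is no depth.
- arm.sign_off(): hands the job in; it is judged then, once.
The state is a dict: "clock": time; "joints": joint angles; "dq": joint speeds; "joint_efforts": joint torques, N m; "position": TCP position; "ee_rot": TCP orientation; "force": force on the tool from outside, world axes, zero at the start; "ft_torque": the same for the moment, N m; "width": opening from 0.0 (shut) to 1.0 (fully open); "gripper_force": force on a finger pad.
Only numpy, scipy, OpenCV 4.12 (cv2) and the standard library are available. Lean on these libraries where they do the work, as an engineer would, in place of code of your own. Each camera call takes 0.05 s, during which the arm holds its last target. There are 200 camera calls.

## Task

Put each of the four loose shoe lasts on the sole of its own colour: standing upright, centred on the sole and lined up with it, toe over the toe end (away from the black heel bar). Set them down rather than dropping them, don't knock any over, and leave the jar and the hammer where they are.

Things in the scene. Friction and masses are not known exactly. Their poses are not given: they have to be found in the camera images.
- last_yellow: loose yellow shoe last (solid foot form), 130 mm long, 50 wide, 80 high (all in mm), 0.15-0.3 kg, on its flat underside. Origin: middle of the underside, 65 from toe and heel; x to the toe, z up. Above 42 height only the ankle block is left: flat sides 30 apart in y, 64 long, centred at x = -20 (heelward), hole in its top; grip it across y (centre of mass within 20 of its centre).
- sole_yellow: fixed plate 166 x 72 x 5 mm with a flat yellow foot-shaped sole on it, 138 long, 58 wide, upper face 12 above the bench. Origin: centre of the plate's underside, on the bench; x to the toe end, z up. The sole's middle is at x = +12, y = 0: a well-set last has its origin above it. A black bar, flush with the sole, marks the heel end at x = -73.
- last_green: loose green shoe last (solid foot form), 130 mm long, 50 wide, 80 high (all in mm), 0.15-0.3 kg, on its flat underside. Origin: middle of the underside, 65 from toe and heel; x to the toe, z up. Above 42 height only the ankle block is left: flat sides 30 apart in y, 64 long, centred at x = -20 (heelward), hole in its top; grip it across y (centre of mass within 20 of its centre).
- sole_green: fixed plate 166 x 72 x 5 mm with a flat green foot-shaped sole on it, 138 long, 58 wide, upper face 12 above the bench. Origin: centre of the plate's underside, on the bench; x to the toe end, z up. The sole's middle is at x = +12, y = 0: a well-set last has its origin above it. A black bar, flush with the sole, marks the heel end at x = -73.
- last_blue: loose blue shoe last (solid foot form), 130 mm long, 50 wide, 80 high (all in mm), 0.15-0.3 kg, on its flat underside. Origin: middle of the underside, 65 from toe and heel; x to the toe, z up. Above 42 height only the ankle block is left: flat sides 30 apart in y, 64 long, centred at x = -20 (heelward), hole in its top; grip it across y (centre of mass within 20 of its centre).
- sole_blue: fixed plate 166 x 72 x 5 mm with a flat blue foot-shaped sole on it, 138 long, 58 wide, upper face 12 above the bench. Origin: centre of the plate's underside, on the bench; x to the toe end, z up. The sole's middle is at x = +12, y = 0: a well-set last has its origin above it. A black bar, flush with the sole, marks the heel end at x = -73.
- last_red: loose red shoe last (solid foot form), 130 mm long, 50 wide, 80 high (all in mm), 0.15-0.3 kg, on its flat underside. Origin: middle of the underside, 65 from toe and heel; x to the toe, z up. Above 42 height only the ankle block is left: flat sides 30 apart in y, 64 long, centred at x = -20 (heelward), hole in its top; grip it across y (centre of mass within 20 of its centre).
- sole_red: fixed plate 166 x 72 x 5 mm with a flat red foot-shaped sole on it, 138 long, 58 wide, upper face 12 above the bench. Origin: centre of the plate's underside, on the bench; x to the toe end, z up. The sole's middle is at x = +12, y = 0: a well-set last has its origin above it. A black bar, flush with the sole, marks the heel end at x = -73.
- jar: closed amber glass jar with a steel cap, 68 mm across, 100 high, standing at the left edge of the work; origin at the centre of its underside. Leave it alone.
- hammer: hammer, about 240 mm long, lying at the right edge of the work, handle towards the robot; origin under its middle, x along the handle to the head. Leave it alone.

How it is judged:
At the end, for the whole second after the job is handed in: Each last stands upright (within 4.5 degrees) on the sole of its colour, its underside on the sole (within 3 mm in height), its origin within 10 mm lengthways and 10 mm sideways of the sole's middle, toe to the toe end within 0.2 rad, released and at rest (x of last_yellow in the frame of sole_yellow between 0.002 and 0.022 m and y of last_yellow in the frame of sole_yellow between -0.01 and 0.01 m and z of last_yellow in the frame of sole_yellow between 0.009 and 0.015 m and x of sole_yellow in the frame of last_yellow below -0.001 m and angle between the x axis of last_yellow and the x axis of sole_yellow, either way round below 0.2 rad and angle between each of last_yellow, last_green, last_blue, last_red's own z axis and vertical below 0.08 rad and linear speed of each of last_yellow, last_green, last_blue, last_red below 0.02 m/s and angular speed of each of last_yellow, last_green, last_blue, last_red below 0.2 rad/s and x of last_green in the frame of sole_green between 0.002 and 0.022 m and y of last_green in the frame of sole_green between -0.01 and 0.01 m and z of last_green in the frame of sole_green between 0.009 and 0.015 m and x of sole_green in the frame of last_green below -0.001 m and angle between the x axis of last_green and the x axis of sole_green, either way round below 0.2 rad and x of last_blue in the frame of sole_blue between 0.002 and 0.022 m and y of last_blue in the frame of sole_blue between -0.01 and 0.01 m and z of last_blue in the frame of sole_blue between 0.009 and 0.015 m and x of sole_blue in the frame of last_blue below -0.001 m and angle between the x axis of last_blue and the x axis of sole_blue, either way round below 0.2 rad and x of last_red in the frame of sole_red between 0.002 and 0.022 m and y of last_red in the frame of sole_red between -0.01 and 0.01 m and z of last_red in the frame of sole_red between 0.009 and 0.015 m and x of sole_red in the frame of last_red below -0.001 m and angle between the x axis of last_red and the x axis of sole_red, either way round below 0.2 rad); the robot touches nothing.
It fails at once if a last is knocked over (tilted more than 35 degrees) (angle between any of last_yellow, last_green, last_blue, last_red's own z axis and vertical above 0.6 rad).
It fails at once if a last is dropped or thrown (off the fingers, more than 3 cm above the bench and moving faster than 0.3 m/s) ((contact force between the fingers and last_yellow below 0.2 N and height (world z) of last_yellow above 0.03 m and linear speed of last_yellow above 0.3 m/s) or (contact force between the fingers and last_green below 0.2 N and height (world z) of last_green above 0.03 m and linear speed of last_green above 0.3 m/s) or (contact force between the fingers and last_blue below 0.2 N and height (world z) of last_blue above 0.03 m and linear speed of last_blue above 0.3 m/s) or (contact force between the fingers and last_red below 0.2 N and height (world z) of last_red above 0.03 m and linear speed of last_red above 0.3 m/s)).
It fails at once if the jar is disturbed (moved more than 30 mm) (distance of jar from where it was at the start of the episode above 0.03 m).
It fails at once if the hammer is disturbed (moved more than 30 mm) (distance of hammer from where it was at the start of the episode above 0.03 m).
It also fails if it takes over 104 s, if anything falls off the work surface, if the arm or the gripper's body presses on something with over 40 N, if the wrist force passes 120 N, or if a joint passes its speed limit or range.

## Working session

There is one attempt and no reset: what is moved stays moved. The work goes in short steps, Python scripts to look and compute and a tool call to move; the robot and the scene stay as the last step left them, time stands still between calls to the robot, and variables do not carry over. Pictures are saved under pics/ and viewed, at most 14 in all, crops included, and the job is handed in when it is done.

```bash
ls; mkdir -p pics; python3 - <<'E'
from cell import arm
import cv2,numpy as np
for n in("scene","top"):
    d=arm.get_image(n);cv2.imwrite(f"pics/{n}0.png",d["image"]);print(n,d["fx"],d["fy"],d["cx"],d["cy"],np.round(d["cam_to_world"],4).tolist())
o=arm.observe();print(o["clock"],o["position"],o["ee_rot"],o["width"],arm.tcp_to_grasp)
E
```

```text
cell.py
pics
scene 441.05006622160363 441.05006622160363 274.0276283906368 206.27518051043208 [[0.521, 0.549, -0.6536, 1.2795], [0.8536, -0.3403, 0.3945, -0.4547], [-0.0058, -0.7634, -0.6459, 0.7317], [0.0, 0.0, 0.0, 1.0]]
top 391.15939491604985 391.15939491604985 278.2814327420665 214.5350463540051 [[-0.0072, -0.994, 0.109, 0.4367], [-0.9998, 0.0091, 0.0171, -0.017], [-0.018, -0.1089, -0.9939, 1.1763], [0.0, 0.0, 0.0, 1.0]]
0.1 [ 0.28268503 -0.55690465  0.22602656] [-3.05402468e+00 -7.30804821e-01  7.03757146e-04] 0.9984752666357931 0.0188
```

View pics/scene0.png

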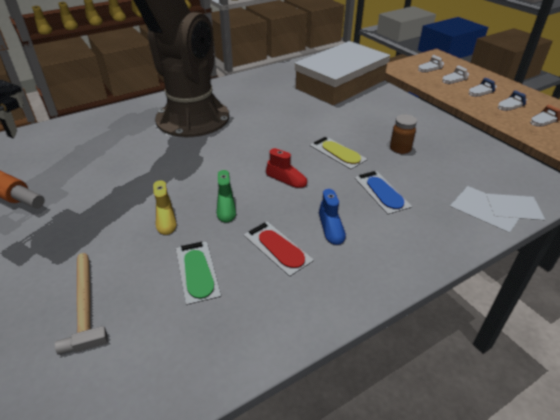

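View pics/top0.png

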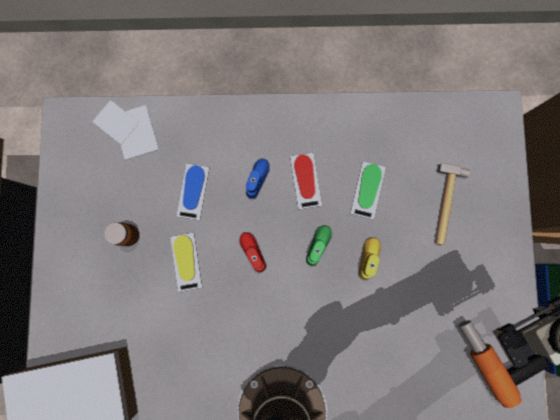

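Both views show all eight items. In the top view the lasts are blue (258,178), red (252,252), green (320,245) and yellow (371,258). The soles are blue (193,191), red (306,180), green (368,190) and yellow (186,262). The jar is at (121,234) and the hammer at (448,205). Next I'll enlarge.

```bash
python3 - <<'E'
import cv2
def crop(n,x,y,w,h,s,o):
    i=cv2.imread(f"pics/{n}0.png")[y:y+h,x:x+w];i=cv2.resize(i,None,fx=s,fy=s,interpolation=cv2.INTER_CUBIC);cv2.imwrite(f"pics/{o}.png",i)
crop("top",232,150,160,140,5,"c_top")   # 800x700 -> too tall
crop("top",232,155,160,120,5,"c_top")
crop("scene",145,140,210,110,3.8,"c_scene")
E
```

```text
(no output)
```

View pics/c_top.png

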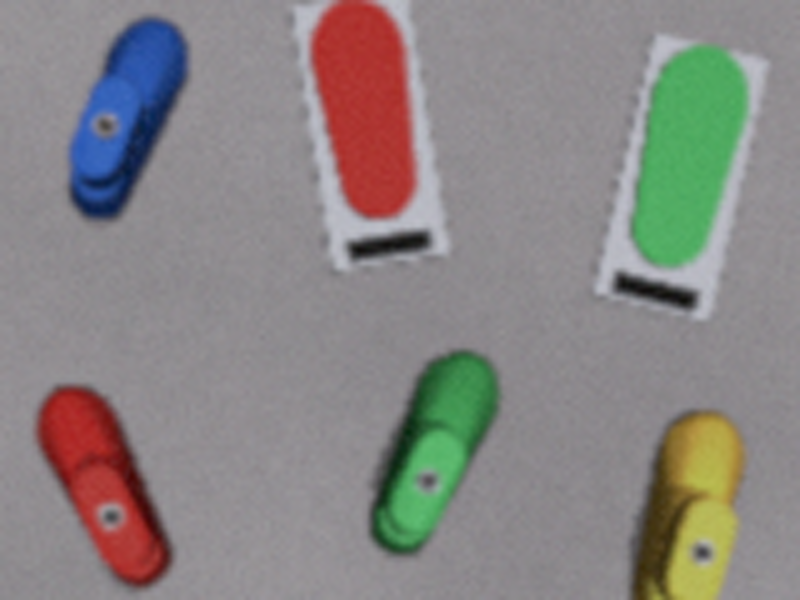

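View pics/c_scene.png

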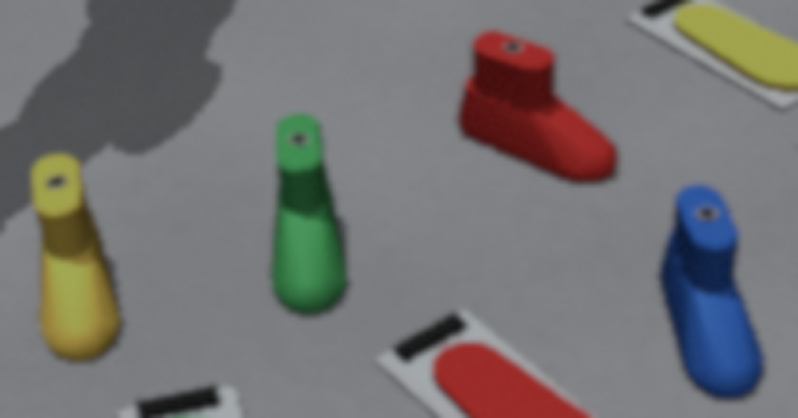

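Hole centres (crop px), top view: blue (104,125), red (111,516), green (427,481), yellow (702,551). Scene view: blue (707,213), red (512,46), green (298,138), yellow (56,181). All toes point up in the top view, away from the robot. Next I'll triangulate the holes, fit yaw by silhouette, and fit the plates.

```bash
cat > vis.py <<'E'
import cv2,numpy as np
T=np.array
CAM={"scene":(441.05006622160363,274.0276283906368,206.27518051043208,T([[0.521,0.549,-0.6536,1.2795],[0.8536,-0.3403,0.3945,-0.4547],[-0.0058,-0.7634,-0.6459,0.7317]])),
"top":(391.15939491604985,278.2814327420665,214.5350463540051,T([[-0.0072,-0.994,0.109,0.4367],[-0.9998,0.0091,0.0171,-0.017],[-0.018,-0.1089,-0.9939,1.1763]]))}
def ray(n,p):
    f,cx,cy,M=CAM[n];p=np.atleast_2d(p).astype(float)
    return M[:,3],np.c_[(p[:,0]-cx)/f,(p[:,1]-cy)/f,np.ones(len(p))]@M[:,:3].T
def onz(n,p,z):
    c,d=ray(n,p);return c+d*((z-c[2])/d[:,2])[:,None]
def proj(n,P):
    f,cx,cy,M=CAM[n];q=(np.atleast_2d(P)-M[:,3])@M[:,:3];return q[:,:2]/q[:,2:]*f+[cx,cy]
def tri(a,b):
    A=np.zeros((3,3));r=np.zeros(3);L=[]
    for n,p in(("top",a),("scene",b)):
        c,d=ray(n,p);d=d[0]/np.linalg.norm(d[0]);Q=np.eye(3)-np.outer(d,d);A+=Q;r+=Q@c;L.append((Q,c))
    X=np.linalg.solve(A,r);return X,max(np.linalg.norm(Q@(X-c)) for Q,c in L)
HUE={"yellow":(22,36),"green":(45,80),"blue":(100,125),"red":(0,8)}
def cmask(img,col):
    h=cv2.cvtColor(img,cv2.COLOR_BGR2HSV).astype(int);lo,hi=HUE[col]
    H=h[...,0];m=(H>=lo)&(H<=hi)
    if col=="red":m|=H>172
    return (m&(h[...,1]>110)&(h[...,2]>35)).astype(np.uint8)
def blob(m,p):
    n,l,s,c=cv2.connectedComponentsWithStats(m);k=min((i for i in range(1,n) if s[i,4]>150),key=lambda i:np.hypot(*(c[i]-p)))
    return (l==k).astype(np.uint8),c[k]
def ell(L,w1,w2,z):  # tapered foot outline, heel width w1, toe width w2
    a=np.linspace(0,2*np.pi,40);o=[]
    for cx,r in((-L/2+w1/2,w1/2),(L/2-w2/2,w2/2)):o.append(np.c_[cx+r*np.cos(a),r*np.sin(a),0*a+z])
    return np.vstack(o)
def sil(n,x,y,yaw,shape):
    m=np.zeros((1680,2240),np.uint8);c,s=np.cos(yaw),np.sin(yaw);R=T([[c,-s,0],[s,c,0],[0,0,1]])
    for P in MODEL:
        q=proj(n,P@R.T+[x,y,0]);h=cv2.convexHull(((q+.5)*4).astype(np.int32));cv2.fillConvexPoly(m,h,1)
    return cv2.resize(m*255,(560,420),interpolation=cv2.INTER_AREA)>127
blk=ell(.064,.03,.03,0)+[-.02,0,0]
MODEL=[np.vstack([ell(.13,.042,.05,0),ell(.126,.04,.046,.022)]),np.vstack([blk,blk+[0,0,.08]])]
E
cat > m.py <<'E'
from vis import *
im={n:cv2.imread(f"pics/{n}0.png") for n in("top","scene")}
t=lambda u,v:((u+.5)/5-.5+232,(v+.5)/5-.5+155); s=lambda u,v:((u+.5)/3.8-.5+145,(v+.5)/3.8-.5+140)
H={"blue":(t(104,125),s(707,213)),"red":(t(111,516),s(512,46)),"green":(t(427,481),s(298,138)),"yellow":(t(702,551),s(56,181))}
from scipy.optimize import minimize
for c,(a,b) in H.items():
    X,e=tri(a,b);P=onz("top",a,.08)[0];Q=onz("scene",b,.08)[0]
    M={"top":blob(cmask(im["top"],c),a)[0]>0,"scene":blob(cmask(im["scene"],c),b)[0]>0}
    iou=lambda n,S:(S&M[n]).sum()/(S|M[n]).sum()
    def f(v,ns=("top","scene")):return -sum(iou(n,sil(n,*v,0)) for n in ns)
    h=(P+Q)/2
    org=lambda yaw,h:(h[0]+.02*np.cos(yaw),h[1]+.02*np.sin(yaw),yaw)
    ys=np.arange(-.8,.8,.02);y1=ys[np.argmin([f(org(y,h)) for y in ys])]
    r=minimize(f,org(y1,h),method="Nelder-Mead",options=dict(initial_simplex=T(org(y1,h))+T([[0,0,0],[.008,0,0],[0,.008,0],[0,0,.15]])))
    v=r.x;print(c,"tri",X.round(4),"res",round(e,4),"z.08:",P[:2].round(4),Q[:2].round(4),"yaw",y1.round(3),"free fit",v.round(4),"hole",(v[:2]-.02*T([np.cos(v[2]),np.sin(v[2])])).round(4),-r.fun/2)
S={"blue":((193,191),(386,193)),"red":((306,180),(281,249)),"green":((368,190),(199,273)),"yellow":((186,262),(341,152))}
for c,(a,b) in S.items():
    C=[blob(cmask(im[n],c),p) for n,p in(("top",a),("scene",b))]
    X,e=tri(C[0][1],C[1][1]);print(c,"sole tri",X.round(4),round(e,4))
    for n,(m,cc) in zip(("top","scene"),C):
        g=im[n].astype(int);hs=cv2.cvtColor(im[n],cv2.COLOR_BGR2HSV)
        k=cv2.dilate(m,np.ones((25,25)))
        w=((hs[...,2]>178)&(hs[...,1]<50)&(k>0)).astype(np.uint8)
        P=onz(n,np.argwhere(w)[:,::-1],.005)[:,:2].astype(np.float32)
        p,sz,_=(R:=cv2.minAreaRect(P*1000));B=cv2.boxPoints(R)
        L=B[1]-B[0] if np.hypot(*(B[1]-B[0]))>np.hypot(*(B[2]-B[1])) else B[2]-B[1]
        ct=onz(n,np.argwhere(m)[:,::-1],.012)[:,:2];u=np.linalg.svd(ct-ct.mean(0),full_matrices=False)[2][0]
        u*=np.sign(u[0]);q=(ct)@T([[u[0],-u[1]],[u[1],u[0]]]);mid=(q.max(0)+q.min(0))/2;mid=u*mid[0]+T([-u[1],u[0]])*mid[1]
        pl=T(p)/1000;d=L/np.linalg.norm(L)*np.sign(L[0])
        print("  ",n,"plate",pl.round(4),T(sz).round(1),"yaw",np.arctan2(d[1],d[0]).round(3),"mid from plate",(pl+.012*d).round(4),"| sole mid",mid.round(4),"ext",np.ptp(q,0).round(3),"yaw",np.arctan2(u[1],u[0]).round(3))
E
python3 m.py
```

```text
blue tri [0.658  0.0754 0.0809] res 0.0006 z.08: [0.6578 0.0749] [0.6573 0.0767] yaw -0.4 free fit [ 0.676   0.068  -0.4004] hole [0.6576 0.0758] 0.8216123184572304
red tri [0.4365 0.0714 0.0817] res 0.0006 z.08: [0.4362 0.071 ] [0.4345 0.0733] yaw 0.44 free fit [0.452 0.082 0.427] hole [0.4338 0.0737] 0.8299973504650082
green tri [ 0.4545 -0.1048  0.0812] res 0.0005 z.08: [ 0.4543 -0.1053] [ 0.4532 -0.1037] yaw -0.42 free fit [ 0.4718 -0.1125 -0.4175] hole [ 0.4536 -0.1044] 0.7645155614819754
yellow tri [ 0.4147 -0.2559  0.0813] res 0.0005 z.08: [ 0.4145 -0.2567] [ 0.4133 -0.2551] yaw -0.26 free fit [ 0.4333 -0.261  -0.2585] hole [ 0.414  -0.2559] 0.6974910213687824
blue sole tri [0.6542 0.2641 0.0076] 0.0014
   top plate [0.6394 0.2651] [ 67.9 163.5] yaw -0.165 mid from plate [0.6513 0.2631] | sole mid [0.6521 0.2619] ext [0.134 0.055] yaw -0.169
   scene plate [0. 0.] [0. 0.] yaw nan mid from plate [nan nan] | sole mid [0.653  0.2635] ext [0.14  0.057] yaw -0.181
red sole tri [ 0.6844 -0.0767  0.0071] 0.0019
   top plate [ 0.6692 -0.0806] [163.1  69.6] yaw 0.145 mid from plate [ 0
[... 224 characters left out ...]
  0.0051] 0.0011
   top plate [ 0.6382 -0.2683] [ 69.5 163.1] yaw -0.257 mid from plate [ 0.6498 -0.2713] | sole mid [ 0.6489 -0.2703] ext [0.133 0.054] yaw -0.256
   scene plate [0. 0.] [0. 0.] yaw nan mid from plate [nan nan] | sole mid [ 0.6526 -0.2699] ext [0.136 0.053] yaw -0.257
yellow sole tri [0.441  0.2855 0.0083] 0.0016
   top plate [0.4266 0.282 ] [163.6  67.8] yaw 0.165 mid from plate [0.4385 0.284 ] | sole mid [0.4386 0.2829] ext [0.131 0.054] yaw 0.169
   scene plate [0. 0.] [0. 0.] yaw nan mid from plate [nan nan] | sole mid [0.4413 0.2834] ext [0.135 0.056] yaw 0.153m.py:29: RuntimeWarning: invalid value encountered in divide
  pl=T(p)/1000;d=L/np.linalg.norm(L)*np.sign(L[0])
```

Measurements agree: hole z is 0.081 (expected 0.080), plates measure about 164x69 (expected 166x72), and both views match within 2–3 mm. Next is a helper for distances in the tool axes after the turn.

```bash
cat > go.py <<'E'
import sys,numpy as np
from cell import arm
from scipy.spatial.transform import Rotation as R
G={"yellow":((.414,-.256,-.259),(.4198,.2803,.163)),"green":((.454,-.1045,-.418),(.631,-.265,-.257)),
"red":((.4355,.072,.435),(.662,-.0808,.142)),"blue":((.6576,.0755,-.400),(.632,.2664,-.170))}
x,y,w=G[sys.argv[1]][int(sys.argv[2])];z=float(sys.argv[3])
o=arm.observe();M=R.from_rotvec(o["ee_rot"]).as_matrix();psi=np.arctan2(M[1,0],M[0,0])
D=np.array([x,y])-o["position"][:2];c,s=np.cos(w),np.sin(w)
print("t",o["clock"],"tilt",M[:2,2].round(3),"turn",round(psi-w,3),"then dx",(D@[c,s]).round(4),"dy",(D@[s,-c]).round(4),"dz",round(o["position"][2]-z,4),"J7",o["joints"][6].round(2))
E
python3 go.py yellow 0 .12
```

```text
t 0.1 tilt [-0.001  0.001] turn 0.729 then dx 0.0499 dy -0.3245 dz 0.106 J7 -0.08
```
Turn 0.729 in 5 rows of .146, then dy -0.3245 in 8 rows of -0.0406 with dx 0.00624, dz .0133.

Units first: shifts go in units of 20 mm and turns go in units of 0.25 rad. So 0.146 rad is 0.584.

shift_gripper(
  segments=[
    [[0,0,0,0.584,1],[0,0,0,0.584,1],[0,0,0,0.584,1],[0,0,0,0.584,1],[0,0,0,0.584,1],[0,0,0,0,1]],
  ],
  grip_n=20,
)

```text
clock: 0.7
position: [0.2829, -0.557, 0.2263]
ee_rot: [-3.114, 0.411, 0.001]
force: [1.2, -0.1, 0.2]
width: 1.005
gripper_force: 0.0
```

shift_gripper(
  segments=[
    [[0.3,-2,0.6,0,1],[0.3,-2,0.6,0,1],[0.3,-2,0.6,0,1],[0.3,-2,0.6,0,1],[0.3,-2,0.6,0,1],[0.3,-2,0.6,0,1],[0.3,-2,0.6,0,1],[0.3,-2,0.6,0,1],[0,0,0,0,1],[0,0,0,0,1]],
  ],
)

```text
clock: 1.7
position: [0.4118, -0.2596, 0.1305]
ee_rot: [-3.116, 0.398, 0.001]
force: [-0.4, -0.5, 0.7]
width: 1.002
gripper_force: 0.0
```

```bash
python3 go.py yellow 0 .046
```

```text
t 1.7 tilt [-0.001  0.   ] turn 0.005 then dx 0.0012 dy -0.0041 dz 0.0845 J7 -1.34
```

shift_gripper(
  segments=[
    [[0.05,-0.2,1.25,0.02,1],[0,0,1.25,0,1],[0,0,1,0,1],[0,0,0.7,0,1],[0,0,0,0,1],[0,0,0,0,0],[0,0,0,0,0],[0,0,0,0,0],[0,0,0,0,0],[0,0,0,0,0]],
  ],
  grip_n=20,
)

```text
clock: 2.7
position: [0.4139, -0.257, 0.0471]
ee_rot: [3.114, -0.415, 0.001]
force: [0.2, 0.0, -0.2]
width: 0.619
gripper_force: 0.0
```

shift_gripper(
  segments=[
    [[0,0,0,0,0],[0,0,0,0,0]],
  ],
)

```text
clock: 2.9
position: [0.4137, -0.2568, 0.0468]
ee_rot: [3.114, -0.415, 0.0]
force: [0.5, 0.0, 0.8]
width: 0.444
gripper_force: 0.0
```

```bash
python3 go.py yellow 0 .046
```

```text
t 2.9 tilt [ 0. -0.] turn -0.006 then dx 0.0001 dy -0.0009 dz 0.0008 J7 -1.34
```

shift_gripper(
  segments=[
    [[0,0,0,0,0],[0,0,0,0,0],[0,0,0,0,0],[0,0,0,0,0],[0,0,0,0,0]],
  ],
)

```text
clock: 3.4
position: [0.4136, -0.2567, 0.0467]
ee_rot: [-3.114, 0.415, 0.0]
force: [0.8, 0.5, -1.2]
width: 0.327
gripper_force: 19.9
```

shift_gripper(
  segments=[
    [[0,0,-0.5,0,0],[0,0,-1,0,0],[0,0,-1.5,0,0],[0,0,-1.5,0,0],[0,0,-1,0,0],[0,0,-0.5,0,0],[0,0,0,0,0],[0,0,0,0,0]],
  ],
)

```text
clock: 4.2
position: [0.4131, -0.2566, 0.1661]
ee_rot: [-3.114, 0.416, 0.001]
force: [-0.2, -0.5, -3.0]
width: 0.324
gripper_force: 19.9
```

```bash
python3 go.py yellow 1 .060
```

```text
t 4.2 tilt [-0.001  0.   ] turn -0.428 then dx 0.0937 dy -0.5288 dz 0.1061 J7 -1.36
```

shift_gripper(
  segments=[
    [[0,0,0,-0.24,0],[0,0,0,-0.4,0],[0,0,0,-0.4,0],[0,0,0,-0.4,0],[0,0,0,-0.272,0],[0,0,0,0,0]],
  ],
  grip_n=40,
)

```text
clock: 4.8
position: [0.4128, -0.2565, 0.1653]
ee_rot: [-3.13, -0.257, 0.004]
force: [0.1, 0.3, -3.0]
width: 0.324
gripper_force: 39.8
```

shift_gripper(
  segments=[
    [[0.1,-0.5,0,0,0],[0.2,-1.25,0,0,0],[0.3,-1.75,0,0,0],[0.3,-1.75,0,0,0],[0.3,-1.75,0,0,0],[0.3,-1.75,0,0,0],[0.3,-1.75,0,0,0],[0.3,-1.75,0,0,0],[0.3,-1.75,0,0,0],[0.3,-1.75,0,0,0]],
  ],
)

```text
clock: 5.8
position: [0.415, 0.0647, 0.1664]
ee_rot: [3.131, 0.253, -0.001]
force: [1.0, -0.0, -2.6]
width: 0.321
gripper_force: 39.8
```

shift_gripper(
  segments=[
    [[0.3,-1.75,0,0,0],[0.3,-1.75,0,0,0],[0.3,-1.75,0,0,0],[0.3,-1.75,0,0,0],[0.3,-1.75,0,0,0],[0.2,-1.25,0,0,0],[0.1,-0.6,0,0,0],[0,0,0,0,0],[0,0,0,0,0]],
  ],
)

```text
clock: 6.7
position: [0.4168, 0.2765, 0.1663]
ee_rot: [3.13, 0.254, -0.001]
force: [0.1, -0.3, -3.0]
width: 0.325
gripper_force: 39.8
```

```bash
python3 go.py yellow 1 .060
```

```text
t 6.7 tilt [-0.001 -0.001] turn -0.001 then dx 0.0036 dy -0.0033 dz 0.1063 J7 -2.23
```

Converted, 0.03 m is 1.5, 0.02 m is 1.

shift_gripper(
  segments=[
    [[0.18,-0.165,1,0,0],[0,0,1.5,0,0],[0,0,1.5,0,0],[0,0,0.8,0,0],[0,0,0.3,0,0],[0,0,0,0,0],[0,0,0,0,0]],
  ],
)

```text
clock: 7.4
position: [0.4208, 0.2813, 0.0656]
ee_rot: [-3.131, -0.253, -0.002]
force: [0.9, -0.5, -1.8]
width: 0.323
gripper_force: 39.8
```

```bash
python3 go.py yellow 1 .0587; python3 - <<'E'
from cell import arm
import cv2,numpy as np
A=[arm.get_image(n)["image"] for n in("scene","top")]
a=cv2.resize(A[0][90:200,290:420],None,fx=3,fy=3,interpolation=2);b=cv2.resize(A[1][210:320,130:260],None,fx=3,fy=3,interpolation=2)
cv2.imwrite("pics/y1.png",np.hstack([a,b]))
E
```

```text
t 7.4 tilt [0.001 0.   ] turn -0.001 then dx -0.0011 dy 0.0008 dz 0.0069 J7 -2.3
```

View pics/y1.png

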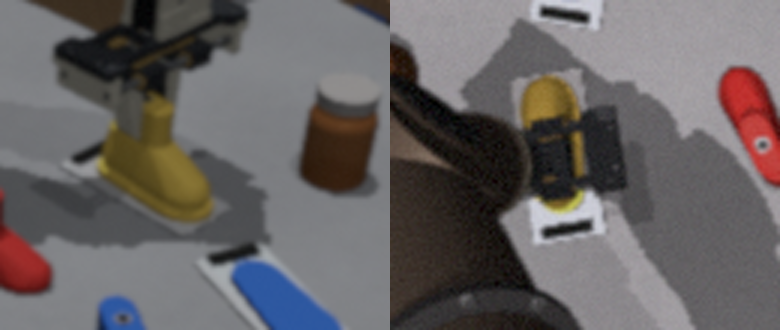

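The left half shows the yellow last upright just above its plate, clear of the jar. The right half shows it aligned on the plate, with a thin rim of sole showing at the heel (crop 565,208). Now lowering gently.

shift_gripper(
  segments=[
    [[-0.05,0.05,0.15,0,0],[0,0,0.1,0,0],[0,0,0.05,0,0],[0,0,0,0,0],[0,0,0,0,0]],
  ],
)

```text
clock: 8.0
position: [0.4193, 0.2804, 0.0587]
ee_rot: [3.131, 0.255, -0.0]
force: [-0.7, -1.0, -1.7]
width: 0.323
gripper_force: 39.8
```

shift_gripper(
  segments=[
    [[0,0,0.05,0,0],[0,0,0,0,0],[0,0,0,0,0]],
  ],
  grip_n=20,
)

```text
clock: 8.3
position: [0.4194, 0.2805, 0.0586]
ee_rot: [3.131, 0.255, 0.001]
force: [-3.4, -2.8, 11.8]
width: 0.324
gripper_force: 20.0
```

Contact at the expected height. Release and retreat.

Converted, -0.001 m is -0.05.

shift_gripper(
  segments=[
    [[0,0,-0.05,0,0.4],[0,0,0,0,0.5],[0,0,0,0,0.6],[0,0,0,0,0.6],[0,0,0,0,0.7],[0,0,0,0,0.7]],
  ],
)

```text
clock: 8.9
position: [0.4193, 0.2804, 0.0586]
ee_rot: [3.131, 0.255, -0.0]
force: [1.6, -0.8, 0.9]
width: 0.691
gripper_force: 0.0
```

shift_gripper(
  segments=[
    [[0,0,-0.5,0,1],[0,0,-1.5,0,1],[0,0,-2,0,1],[0,0,-1.5,0,1],[0,0,0,0,1],[0,0,0,0,1]],
  ],
)

```text
clock: 9.5
position: [0.4196, 0.2807, 0.1698]
ee_rot: [-3.13, -0.255, -0.003]
force: [0.2, 0.7, -0.8]
width: 0.998
gripper_force: 0.0
```

```bash
python3 go.py red 0 .13
```

```text
t 9.5 tilt [0.002 0.001] turn -0.272 then dx -0.0736 dy 0.1959 dz 0.0398 J7 -2.23
```

Converted, -0.136 rad is -0.544.

shift_gripper(
  segments=[
    [[0,0,0,-0.544,1],[0,0,0,-0.544,1],[0,0,0,0,1]],
  ],
)

```text
clock: 9.8
position: [0.4186, 0.2799, 0.1677]
ee_rot: [3.066, 0.681, -0.003]
force: [0.7, 0.6, 0.3]
width: 1.001
gripper_force: 0.0
```

shift_gripper(
  segments=[
    [[-0.6,1.65,0.3,0,1],[-0.6,1.65,0.3,0,1],[-0.6,1.65,0.3,0,1],[-0.6,1.65,0.3,0,1],[-0.6,1.65,0.3,0,1],[-0.65,1.55,0.3,0,1],[0,0,0,0,1],[0,0,0,0,1]],
  ],
)

```text
clock: 10.6
position: [0.4352, 0.0714, 0.1322]
ee_rot: [-3.069, -0.67, 0.002]
force: [0.1, 0.8, 0.3]
width: 0.996
gripper_force: 0.0
```

```bash
python3 go.py red 0 .046
```

```text
t 10.6 tilt [-0.001 -0.   ] turn -0.005 then dx 0.0005 dy -0.0004 dz 0.0862 J7 -1.55
```

shift_gripper(
  segments=[
    [[0,0,1.25,-0.02,1],[0,0,1.25,0,1],[0,0,1,0,1],[0,0,0.775,0,1],[0,0,0,0,1],[0,0,0,0,0],[0,0,0,0,0],[0,0,0,0,0],[0,0,0,0,0],[0,0,0,0,0]],
  ],
  grip_n=40,
)

```text
clock: 11.6
position: [0.4359, 0.072, 0.0476]
ee_rot: [3.066, 0.685, 0.001]
force: [-0.6, 0.4, -0.1]
width: 0.616
gripper_force: 0.0
```

shift_gripper(
  segments=[
    [[0,0,0,0,0],[0,0,0,0,0],[0,0,0,0,0],[0,0,0,0,0],[0,0,0,0,0],[0,0,0,0,0],[0,0,0,0,0],[0,0,0,0,0]],
  ],
)

```text
clock: 12.4
position: [0.4355, 0.0719, 0.0472]
ee_rot: [3.066, 0.685, -0.0]
force: [-0.3, 1.0, -0.6]
width: 0.327
gripper_force: 39.7
```

shift_gripper(
  segments=[
    [[0,0,-0.5,0,0],[0,0,-1,0,0],[0,0,-1.5,0,0],[0,0,-1.5,0,0],[0,0,-1,0,0],[0,0,-0.5,0,0],[0,0,0,0,0],[0,0,0,0,0]],
  ],
)

```text
clock: 13.2
position: [0.4351, 0.0717, 0.1666]
ee_rot: [3.066, 0.685, -0.001]
force: [-0.8, -0.6, -3.3]
width: 0.325
gripper_force: 39.7
```

```bash
python3 go.py red 1 .060
```

```text
t 13.2 tilt [-0.001 -0.   ] turn 0.298 then dx 0.203 dy 0.1831 dz 0.1066 J7 -1.52
```

shift_gripper(
  segments=[
    [[0,0,0,0.24,0],[0,0,0,0.4,0],[0,0,0,0.36,0],[0,0,0,0.192,0],[0,0,0,0,0]],
  ],
)

```text
clock: 13.7
position: [0.4347, 0.0718, 0.1659]
ee_rot: [3.133, 0.222, -0.004]
force: [-0.3, -0.2, -3.2]
width: 0.327
gripper_force: 39.7
```

shift_gripper(
  segments=[
    [[0.4,0.35,0,0,0],[1,0.9,0,0,0],[1.35,1.2,0,0,0],[1.35,1.2,0,0,0],[1.35,1.25,0,0,0],[1.35,1.25,0,0,0],[1.35,1.25,0,0,0],[1,0.9,0,0,0],[0.75,0.6,0,0,0],[0.25,0.25,0,0,0]],
  ],
)

```text
clock: 14.7
position: [0.6638, -0.0831, 0.1658]
ee_rot: [3.133, 0.221, -0.001]
force: [-0.4, -0.8, -2.8]
width: 0.327
gripper_force: 39.7
```

shift_gripper(
  segments=[
    [[0,0,1,0,0],[0,0,1.5,0,0],[0,0,1.5,0,0],[0,0,0.7,0,0],[0,0,0.25,0,0],[0,0,0,0,0],[0,0,0,0,0]],
  ],
)

```text
clock: 15.4
position: [0.6634, -0.0805, 0.0696]
ee_rot: [3.133, 0.223, 0.003]
force: [-0.1, 0.2, -2.7]
width: 0.325
gripper_force: 39.7
```

```bash
python3 go.py red 1 .0592
```

```text
t 15.4 tilt [ 0.002 -0.   ] turn -0.0 then dx -0.0014 dy 0.0001 dz 0.0104 J7 -1.49
```

Converted, 0.004 m is 0.2, 0.003 m is 0.15.

shift_gripper(
  segments=[
    [[-0.07,0,0.2,0,0],[0,0,0.15,0,0],[0,0,0.1,0,0],[0,0,0.025,0,0],[0,0,0,0,0],[0,0,0,0,0]],
  ],
)

```text
clock: 16.0
position: [0.6612, -0.0807, 0.0592]
ee_rot: [3.134, 0.223, 0.001]
force: [-2.8, 0.4, 4.4]
width: 0.321
gripper_force: 39.8
```

shift_gripper(
  segments=[
    [[0,0,0.05,0,0],[0,0,0,0,0],[0,0,0,0,0]],
  ],
  grip_n=20,
)

```text
clock: 16.3
position: [0.6614, -0.0805, 0.059]
ee_rot: [3.134, 0.223, 0.002]
force: [-4.7, 1.1, 11.7]
width: 0.327
gripper_force: 20.0
```

Converted, -0.001 m is -0.05.

shift_gripper(
  segments=[
    [[0,0,-0.05,0,0.4],[0,0,0,0,0.5],[0,0,0,0,0.6],[0,0,0,0,0.6],[0,0,0,0,0.7],[0,0,0,0,0.7]],
  ],
)

```text
clock: 16.9
position: [0.661, -0.0808, 0.0586]
ee_rot: [3.134, 0.222, -0.0]
force: [-0.7, 0.1, 0.3]
width: 0.688
gripper_force: 0.0
```

shift_gripper(
  segments=[
    [[0,0,-0.5,0,1],[0,0,-1.5,0,1],[0,0,-2,0,1],[0,0,-1.5,0,1],[0,0,0,0,1],[0,0,0,0,1]],
  ],
)

```text
clock: 17.5
position: [0.6615, -0.0807, 0.17]
ee_rot: [3.133, 0.222, 0.003]
force: [-0.3, 0.5, -0.1]
width: 0.997
gripper_force: 0.0
```

```bash
python3 go.py green 0 .13
```

```text
t 17.5 tilt [ 0.002 -0.   ] turn 0.56 then dx -0.18 dy 0.1059 dz 0.04 J7 -1.47
```

Converted, 0.14 rad is 0.56.

shift_gripper(
  segments=[
    [[0,0,0,0.56,1],[0,0,0,0.56,1],[0,0,0,0.56,1],[0,0,0,0.56,1],[0,0,0,0,1]],
  ],
)

```text
clock: 18.0
position: [0.6602, -0.0806, 0.1674]
ee_rot: [3.072, -0.655, -0.004]
force: [-0.5, 0.1, -0.6]
width: 0.999
gripper_force: 0.0
```

shift_gripper(
  segments=[
    [[-1.5,0.875,0.3,0,1],[-1.5,0.875,0.3,0,1],[-1.5,0.875,0.3,0,1],[-1.5,0.875,0.3,0,1],[-1.5,0.875,0.3,0,1],[-1.5,0.875,0.3,0,1],[0,0,0,0,1],[0,0,0,0,1]],
  ],
)

```text
clock: 18.8
position: [0.4532, -0.1037, 0.1325]
ee_rot: [3.074, -0.648, -0.001]
force: [0.8, -0.1, 0.5]
width: 1.0
gripper_force: 0.0
```

```bash
python3 go.py green 0 .0465
```

```text
t 18.8 tilt [-0.001 -0.   ] turn 0.003 then dx 0.001 dy 0.0004 dz 0.086 J7 -1.9
```

shift_gripper(
  segments=[
    [[0.05,0,1.25,0.012,1],[0,0,1.25,0,1],[0,0,1,0,1],[0,0,0.775,0,1],[0,0,0,0,1],[0,0,0,0,0],[0,0,0,0,0],[0,0,0,0,0],[0,0,0,0,0],[0,0,0,0,0]],
  ],
  grip_n=40,
)

```text
clock: 19.8
position: [0.4551, -0.104, 0.0476]
ee_rot: [-3.072, 0.657, -0.001]
force: [-0.3, -0.1, -0.5]
width: 0.614
gripper_force: 0.0
```

shift_gripper(
  segments=[
    [[0,0,0,0,0],[0,0,0,0,0],[0,0,0,0,0],[0,0,0,0,0],[0,0,0,0,0],[0,0,0,0,0],[0,0,0,0,0],[0,0,0,0,0]],
  ],
)

```text
clock: 20.6
position: [0.4549, -0.104, 0.0472]
ee_rot: [3.072, -0.657, 0.0]
force: [0.2, -1.2, 2.2]
width: 0.327
gripper_force: 39.8
```

shift_gripper(
  segments=[
    [[0,0,-0.5,0,0],[0,0,-1,0,0],[0,0,-1.5,0,0],[0,0,-1.5,0,0],[0,0,-1,0,0],[0,0,-0.5,0,0],[0,0,0,0,0],[0,0,0,0,0]],
  ],
)

```text
clock: 21.4
position: [0.4543, -0.1039, 0.1666]
ee_rot: [3.072, -0.657, -0.002]
force: [0.3, -0.0, -2.6]
width: 0.322
gripper_force: 39.8
```

```bash
python3 go.py green 1 .060
```

```text
t 21.4 tilt [-0.001  0.   ] turn -0.164 then dx 0.2119 dy 0.1109 dz 0.1066 J7 -1.9
```

Converted, -0.08 rad is -0.32.

shift_gripper(
  segments=[
    [[0,0,0,-0.2,0],[0,0,0,-0.32,0],[0,0,0,-0.136,0],[0,0,0,0,0]],
  ],
)

```text
clock: 21.8
position: [0.4539, -0.1039, 0.1659]
ee_rot: [-3.116, 0.402, 0.004]
force: [0.3, -0.3, -2.7]
width: 0.327
gripper_force: 39.8
```

shift_gripper(
  segments=[
    [[0.4,0.2,0,0,0],[1,0.5,0,0,0],[1.5,0.8,0,0,0],[1.5,0.8,0,0,0],[1.5,0.8,0,0,0],[1.5,0.8,0,0,0],[1.5,0.8,0,0,0],[1,0.5,0,0,0],[0.5,0.25,0,0,0],[0.2,0.1,0,0,0]],
  ],
)

```text
clock: 22.8
position: [0.6318, -0.2661, 0.1661]
ee_rot: [3.115, -0.405, -0.002]
force: [-0.5, 0.6, -1.4]
width: 0.324
gripper_force: 39.8
```

shift_gripper(
  segments=[
    [[0,0,1,0,0],[0,0,1.5,0,0],[0,0,1.5,0,0],[0,0,0.7,0,0],[0,0,0.25,0,0],[0,0,0,0,0],[0,0,0,0,0]],
  ],
)

```text
clock: 23.5
position: [0.6325, -0.2655, 0.0698]
ee_rot: [3.115, -0.403, 0.003]
force: [0.2, -0.8, -1.8]
width: 0.326
gripper_force: 39.8
```

```bash
python3 go.py green 1 .0592
```

```text
t 23.5 tilt [ 0.002 -0.001] turn -0.0 then dx -0.0016 dy -0.0001 dz 0.0106 J7 -1.52
```

shift_gripper(
  segments=[
    [[-0.07,0,0.2,0,0],[0,0,0.15,0,0],[0,0,0.1,0,0],[0,0,0.025,0,0],[0,0,0,0,0],[0,0,0,0,0]],
  ],
)

```text
clock: 24.1
position: [0.6304, -0.265, 0.0593]
ee_rot: [3.116, -0.403, 0.001]
force: [-2.5, 0.7, 5.8]
width: 0.328
gripper_force: 39.8
```

shift_gripper(
  segments=[
    [[0,0,0.05,0,0],[0,0,0,0,0],[0,0,0,0,0]],
  ],
  grip_n=20,
)

```text
clock: 24.4
position: [0.6304, -0.265, 0.0593]
ee_rot: [3.115, -0.403, 0.001]
force: [-5.9, 1.0, 12.7]
width: 0.325
gripper_force: 19.9
```

Converted, -0.001 m is -0.05.

shift_gripper(
  segments=[
    [[0,0,-0.05,0,0.4],[0,0,0,0,0.5],[0,0,0,0,0.6],[0,0,0,0,0.6],[0,0,0,0,0.7],[0,0,0,0,0.7]],
  ],
)

```text
clock: 25.0
position: [0.6302, -0.2649, 0.0586]
ee_rot: [3.116, -0.403, -0.0]
force: [-0.7, 0.6, -0.2]
width: 0.687
gripper_force: 0.0
```

shift_gripper(
  segments=[
    [[0,0,-0.5,0,1],[0,0,-1.5,0,1],[0,0,-2,0,1],[0,0,-1.5,0,1],[0,0,0,0,1],[0,0,0,0,1]],
  ],
)

```text
clock: 25.6
position: [0.6307, -0.2651, 0.1701]
ee_rot: [3.115, -0.403, 0.003]
force: [0.4, 0.0, -0.6]
width: 1.002
gripper_force: 0.0
```

```bash
python3 go.py blue 0 .13
```

```text
t 25.6 tilt [ 0.002 -0.001] turn 0.143 then dx -0.1078 dy -0.3242 dz 0.0401 J7 -1.51
```

Converted, 0.143 rad is 0.572.

shift_gripper(
  segments=[
    [[0,0,0,0.572,1],[0,0,0,0,1]],
  ],
)

```text
clock: 25.8
position: [0.6294, -0.2646, 0.1675]
ee_rot: [-3.078, 0.628, 0.004]
force: [-0.1, 0.9, -0.7]
width: 0.998
gripper_force: 0.0
```

shift_gripper(
  segments=[
    [[-0.675,-2,0,0,1],[-0.675,-2,0,0,1],[-0.675,-2,0,0,1],[-0.675,-2,0,0,1],[-0.675,-2,0,0,1],[-0.675,-2,0,0,1],[-0.675,-2,0,0,1],[-0.675,-2.2,0,0,1],[0,0,0,0,1],[0,0,0,0,1]],
  ],
)

```text
clock: 26.8
position: [0.6563, 0.0773, 0.1676]
ee_rot: [3.08, -0.615, -0.003]
force: [0.9, -0.2, 0.0]
width: 0.995
gripper_force: 0.0
```

```bash
python3 go.py blue 0 .0465
```

```text
t 26.8 tilt [-0.002 -0.   ] turn 0.006 then dx 0.0019 dy 0.0012 dz 0.1211 J7 -2.17
```

Converted, 0.035 m is 1.75, 0.03 m is 1.5, 0.006 rad is 0.024.

shift_gripper(
  segments=[
    [[0.05,0.05,1.75,0.024,1],[0,0,1.75,0,1],[0,0,1.5,0,1],[0,0,1,0,1],[0,0,0,0,1],[0,0,0,0,0],[0,0,0,0,0],[0,0,0,0,0],[0,0,0,0,0],[0,0,0,0,0]],
  ],
  grip_n=40,
)

```text
clock: 27.8
position: [0.6579, 0.0743, 0.0494]
ee_rot: [-3.077, 0.633, -0.002]
force: [1.0, 0.1, 0.3]
width: 0.613
gripper_force: 0.0
```

shift_gripper(
  segments=[
    [[0,0,0,0,0],[0,0,0,0,0],[0,0,0,0,0],[0,0,0,0,0],[0,0,0,0,0],[0,0,0,0,0],[0,0,0,0,0],[0,0,0,0,0]],
  ],
)

```text
clock: 28.6
position: [0.6576, 0.0743, 0.0487]
ee_rot: [-3.077, 0.634, -0.0]
force: [0.3, 0.8, -0.5]
width: 0.325
gripper_force: 39.9
```

shift_gripper(
  segments=[
    [[0,0,-0.5,0,0],[0,0,-1,0,0],[0,0,-1.5,0,0],[0,0,-1.5,0,0],[0,0,-1,0,0],[0,0,-0.5,0,0],[0,0,0,0,0],[0,0,0,0,0]],
  ],
)

```text
clock: 29.4
position: [0.657, 0.0741, 0.1678]
ee_rot: [3.076, -0.634, -0.002]
force: [-0.7, 0.2, -1.3]
width: 0.323
gripper_force: 39.9
```

```bash
python3 go.py blue 1 .060
```

```text
t 29.4 tilt [-0.001 -0.   ] turn -0.236 then dx -0.0571 dy -0.1853 dz 0.1078 J7 -2.18
```

shift_gripper(
  segments=[
    [[0,0,0,-0.24,0],[0,0,0,-0.36,0],[0,0,0,-0.24,0],[0,0,0,-0.104,0],[0,0,0,0,0]],
  ],
)

```text
clock: 29.9
position: [0.657, 0.0741, 0.1675]
ee_rot: [3.13, -0.268, -0.003]
force: [-0.1, 0.1, -2.8]
width: 0.327
gripper_force: 39.9
```

shift_gripper(
  segments=[
    [[-0.1,-0.35,0,0,0],[-0.3,-1,0,0,0],[-0.45,-1.4,0,0,0],[-0.45,-1.4,0,0,0],[-0.45,-1.4,0,0,0],[-0.45,-1.4,0,0,0],[-0.3,-1.1,0,0,0],[-0.2,-0.75,0,0,0],[-0.1,-0.35,0,0,0],[-0.05,-0.1,0,0,0]],
  ],
)

```text
clock: 30.9
position: [0.6326, 0.2667, 0.1685]
ee_rot: [3.13, -0.267, -0.0]
force: [-0.2, -1.3, -0.4]
width: 0.324
gripper_force: 39.9
```

shift_gripper(
  segments=[
    [[0,0,1,0,0],[0,0,1.5,0,0],[0,0,1.5,0,0],[0,0,0.7,0,0],[0,0,0.25,0,0],[0,0,0,0,0],[0,0,0,0,0]],
  ],
)

```text
clock: 31.6
position: [0.6338, 0.2664, 0.0712]
ee_rot: [-3.129, 0.268, -0.003]
force: [0.3, 0.4, -2.2]
width: 0.324
gripper_force: 39.9
```

```bash
python3 go.py blue 1 .0607
```

```text
t 31.6 tilt [0.002 0.001] turn -0.001 then dx -0.0018 dy 0.0003 dz 0.0105 J7 -2.27
```

shift_gripper(
  segments=[
    [[-0.07,0,0.2,0,0],[0,0,0.15,0,0],[0,0,0.1,0,0],[0,0,0.025,0,0],[0,0,0,0,0],[0,0,0,0,0]],
  ],
)

```text
clock: 32.2
position: [0.6315, 0.2667, 0.0607]
ee_rot: [-3.13, 0.267, -0.001]
force: [-1.4, 0.2, 3.5]
width: 0.325
gripper_force: 39.9
```

shift_gripper(
  segments=[
    [[0,0,0.05,0,0],[0,0,0,0,0],[0,0,0,0,0]],
  ],
  grip_n=20,
)

```text
clock: 32.5
position: [0.6316, 0.2668, 0.0606]
ee_rot: [-3.13, 0.267, -0.001]
force: [-4.1, -0.8, 12.8]
width: 0.327
gripper_force: 20.0
```

shift_gripper(
  segments=[
    [[0,0,-0.05,0,0.4],[0,0,0,0,0.5],[0,0,0,0,0.6],[0,0,0,0,0.6],[0,0,0,0,0.7],[0,0,0,0,0.7]],
  ],
)

```text
clock: 33.1
position: [0.6313, 0.2664, 0.06]
ee_rot: [3.13, -0.267, -0.0]
force: [-0.3, 0.8, 0.7]
width: 0.691
gripper_force: 0.0
```

shift_gripper(
  segments=[
    [[0,0,-0.5,0,1],[0,0,-1.5,0,1],[0,0,-2,0,1],[0,0,-2,0,1],[0,0,-1,0,1],[-1,2,0,0,1],[-1,2,0,0,1],[-1,2,0,0,1],[-1,2,0,0,1],[-1,2,0,0,1]],
  ],
)

```text
clock: 34.1
position: [0.4979, 0.085, 0.2011]
ee_rot: [-3.13, 0.267, -0.002]
force: [0.3, -0.1, 0.5]
width: 0.996
gripper_force: 0.0
```

shift_gripper(
  segments=[
    [[-0.5,2,0,0,1],[-0.5,2,0,0,1],[-0.5,2,0,0,1],[-0.5,2,0,0,1],[0,2,0,0,1],[0,2,0,0,1],[0,2,0,0,1],[0,2,0,0,1],[0,2,0,0,1],[0,2,0,0,1]],
  ],
)

```text
clock: 35.1
position: [0.3915, -0.3027, 0.2012]
ee_rot: [3.13, -0.267, 0.002]
force: [0.2, -0.5, 0.4]
width: 1.002
gripper_force: 0.0
```

shift_gripper(
  segments=[
    [[0,2,0,0,1],[0,2,0,0,1],[0,2,0,0,1],[0,0,0,0,1],[0,0,0,0,1]],
  ],
)

```text
clock: 35.6
position: [0.371, -0.42, 0.2006]
ee_rot: [3.13, -0.27, 0.0]
force: [-0.3, 0.3, -0.4]
width: 1.0
gripper_force: 0.0
```

```bash
python3 - <<'E'
from cell import arm
import cv2,numpy as np
A=[arm.get_image(n)["image"] for n in("scene","top")]
for n,a in zip(("scene","top"),A):cv2.imwrite(f"pics/{n}1.png",a)
cv2.imwrite("pics/f_top.png",cv2.resize(A[1][140:320,150:410],None,fx=3,fy=3,interpolation=2))
cv2.imwrite("pics/f_scene.png",cv2.resize(A[0][110:310,150:430],None,fx=2.8,fy=2.8,interpolation=2))
E
```

```text
(no output)
```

View pics/f_top.png

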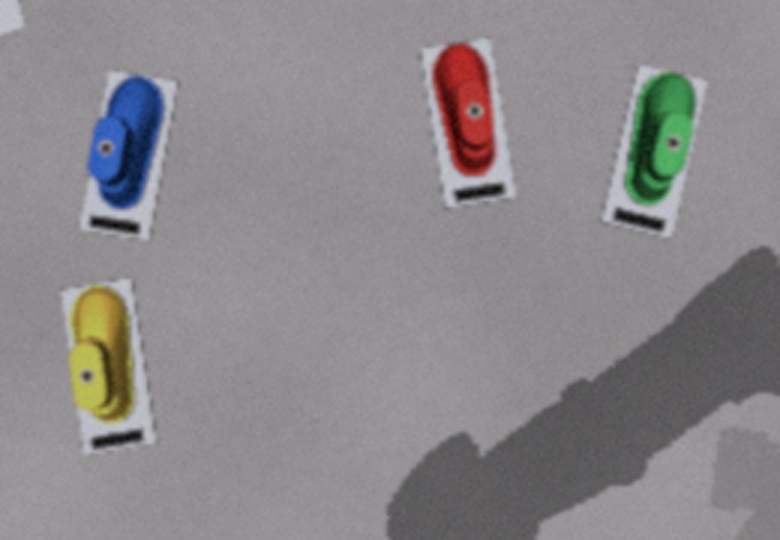

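View pics/f_scene.png

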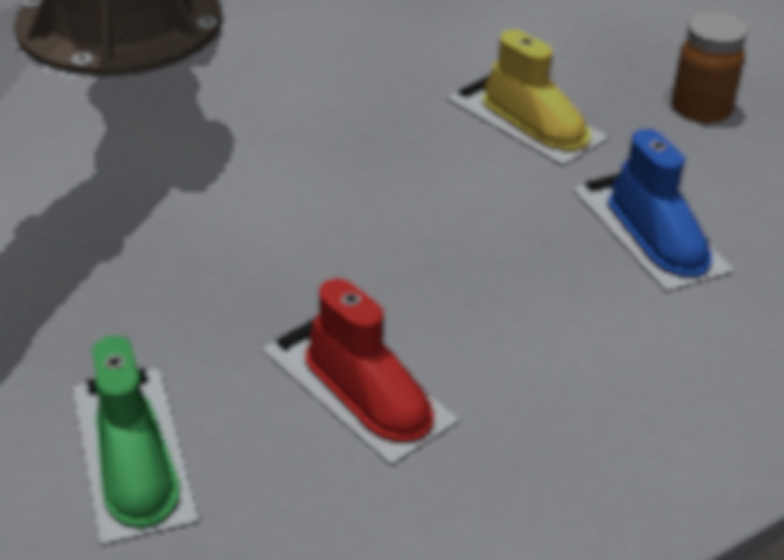

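All four are upright on their own soles with toes away from the heel bars, and the jar is untouched. Hole centres (crop px), top: blue (105,148), red (474,110), green (673,142), yellow (86,376). Scene: blue (658,146), red (350,299), green (114,361), yellow (527,42). One numeric check of the offsets.

```bash
python3 - <<'E'
from vis import *
H={"blue":((105,148),(658,146)),"red":((474,110),(350,299)),"green":((673,142),(114,361)),"yellow":((86,376),(527,42))}
G={"yellow":(.4198,.2803,.163),"green":(.631,-.265,-.257),"red":(.662,-.0808,.142),"blue":(.632,.2664,-.170)}
for c,(a,b) in H.items():
    a=((T(a)+.5)/3-.5)+[150,140];b=((T(b)+.5)/2.8-.5)+[150,110]
    X,e=tri(a,b);x,y,w=G[c];d=X[:2]-[x,y];print(c,X.round(4),round(e,4),"err long/side mm",(1000*T([d@[np.cos(w),np.sin(w)],d@[-np.sin(w),np.cos(w)]])).round(1))
E
```

```text
blue [0.6309 0.2658 0.092 ] 0.0006 err long/side mm [-1.  -0.8]
red [ 0.663  -0.0815  0.0928] 0.0003 err long/side mm [ 0.9 -0.9]
green [ 0.6306 -0.266   0.0934] 0.0005 err long/side mm [-0.1 -1. ]
yellow [0.4185 0.2799 0.0916] 0.0011 err long/side mm [-1.4 -0.2]
```

All offsets are within 1.5 mm and the tops are at 0.092. Handing in.

```bash
python3 -c "
from cell import arm
print(arm.sign_off())"
```

```text
the job is handed in; nothing more can be done
None
```

All four lasts stand upright on the soles of their own colours, toes to the toe ends and within about 1.5 mm of centre by my camera check; the jar and hammer were not touched, and I handed the job in (no verdict was returned).

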